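# Hang the rinsed round basket on the drip hook

### The job

Pick up the round perforated steel basket and hang it by its handle on the hook of the drip stand, so that it hangs there freely and still over the drip tray. Keep the basket upright on the way, and leave the square basket, the tools and everything else on the bench where they are.

Things in the scene. Friction and masses are not known exactly. Their poses are not given: they have to be found in the camera images.
- round_basket: Round perforated steel basket, about 240 g, 90 mm across the rim, 80 mm at the foot, wall 50 mm high, 149 mm high with its handle. Origin: centre of the underside, z up. The handle stands over the middle in the basket's own y-z plane, so own x points through it: 14 mm wide straps lean in from the rim at y = +-40 mm to an upright eye (see basket_eye).
- basket_eye (a point): Middle of the underside of the handle's round top bar, 141 mm above the basket's underside: the spot that rests on the hook. The eye under the bar is 52 mm wide outside and 42 mm inside (along y), its two straps are upright from z = 87 to 145 mm, 14 mm wide in x, 5 mm thick; the bar is 8 mm thick.
- drip_stand: Fixed steel drip stand. Origin: on the bench straight below the hook's seat, z up; own x runs from the hook's free end to the post. Grey base plate x -57 to +128 mm, 110 mm wide, 8 mm high; white open drip tray 110 x 100 mm centred on the origin, its rim 22 mm over the bench; 14 mm round post at x = +105 mm, 217 mm high. The hook is at its top.
- hook_seat (a point): Seat on top of the hook's level 8 mm round arm, 215 mm above the bench and straight above the stand's origin; axes as the stand's. The arm runs from the post (x = +105 mm) to x = -26 mm, then bends up. The handle's bar should rest on the arm, about here, between the upturned end and the post.
- hook_tip (a point): Topmost point of the hook's upturned free end, 36 mm from the seat towards the stand's -x and 18 mm higher than the arm's top.
- square_basket: Square perforated steel basket, to be left alone: 85 x 90 mm, wall 50 mm high, with the same handle as the round one, 149 mm high. Origin: centre of the underside.
- pliers: Red-handled pliers lying on the bench, 130 mm long along own x, 12 mm high. Origin under the middle. Leave alone.
- screwdriver: Screwdriver with a red handle lying along own x, 170 mm long, 30 mm high at most. Leave alone.
- flux_bottle: White plastic bottle, 44 mm across, 90 mm high, origin under its centre. Leave alone.
- findings_tin: Round aluminium tin, 80 mm across, 45 mm high, origin under its centre. Leave alone.
- chasing_hammer: Small hammer lying along own x, 200 mm long. Leave alone.
- bench_brush: Bench brush lying along own x, 160 mm long. Leave alone.
Things that resemble listed ones, but are neither listed nor needed, are in the scene too. Leave any yellow look-alike of the round_basket alone.

How it is judged (in metres and radians):
At the end, for the whole second after the job is handed in: The round basket hangs still and released on the hook: the underside of its handle bar is 34 mm before to 70 mm behind the seat along the arm, within 22 mm sideways and 12 mm in height; it presses on the stand and is tilted less than 0.35 rad (x of basket_eye in the frame of hook_seat between -0.034 and 0.07 m and y of basket_eye in the frame of hook_seat between -0.022 and 0.022 m and z of basket_eye in the frame of hook_seat between -0.012 and 0.012 m and angle between round_basket's own z axis and vertical below 0.35 rad and contact force between round_basket and drip_stand above 0.5 N and linear speed of round_basket below 0.03 m/s and angular speed of round_basket below 0.4 rad/s); the robot touches nothing.
It fails at once if the round basket is tipped by more than 0.7 rad (angle between round_basket's own z axis and vertical above 0.7 rad).
It fails at once if the square basket, a tool, the bottle or the tin is moved by more than 40 mm (distance of any of square_basket, pliers, screwdriver, flux_bottle, findings_tin, chasing_hammer, bench_brush from where it was at the start of the episode above 0.04 m).
It also fails if it takes over 53 s, if anything falls off the work surface, if the arm or the gripper's body presses on something with over 40 N, if the wrist force passes 120 N, or if a joint passes its speed limit or range.

### The arm

A 6-joint arm with a two-finger parallel gripper is mounted at the origin on the work surface. World frame = base frame: x ahead of the robot, y to its left, z up, the work surface at z = 0. Lengths are in mm, angles in degrees, forces in N, time in s.
With the tool pointing down it reaches from about 350 to 850 mm from the base axis. Payload 8.1 kg.
Tool frame: the origin (TCP) lies at the very end of the fingers, on their centre line; the grasp point (between the pads) lies 19 mm behind it; z points along the fingers, y is the line along which they close (so a half turn about z gives the same grasp; the last joint's range is limited). The gripper opens to 85 mm and grips with 20 to 120 N. Pads are 22 mm wide; open, the fingers measure 114 mm over their backs; the gripper's body (76 mm by 85 mm) begins 54 mm behind the grasp point. The pads swing forward as they close: fully open they stand 13 mm farther back than shut.
Start: joints at [-76.971, 7.471, 85.268, -0, 87.261, -4.893], TCP at [184.655, -570.884, 231.292] pointing down, gripper open.
Joint ranges: [-169.43, 169.43], [-51.17, 129.36], [1.28, 143.12], [-76.62, 256.62], [0, 156.53], [-152.29, 152.29]. Speed limits (degrees/s): [136.94, 136.94, 159.86, 180, 180, 180].

### API

Orientations are given as [roll, pitch, yaw] about the fixed x, y, z axes, in that order (R = Rz(yaw) Ry(pitch) Rx(roll)).
In Python, from bench import ctrl gives the robot as it stands.
- The arm moves only by the tool arm_command, never from a script. Its arguments are lists of equal length, an entry for each row: "slide": the shift along the tool's x, y, z in m, a list of three; "angular": the turn, a rotation vector about the tool's x, y, z in rad, a list of three; "fingers": the closure in counts, from 0 (fully open) to 255 (shut). A call has 1 to 20 rows; each row is the pose to reach, as a shift and turn from the pose commanded when the call began, along the tool's axes at that moment; what a row does not reach only later rows make up. A row lasts 1/12 s, in which the tool goes at most 41.7 mm and 7.16 degrees, less where a joint would pass 70% of its speed; a pose out of reach is approached as far as the arm can. A call with a gripper value outside its range is refused whole. The fingers move at their own pace and stop on an object; "newtons" is the grip in N (left out, the last holds). Time passes only in rows, so rows that repeat a pose let the fingers close. It gives the time, the measured TCP pose, the force, the opening and the grip force at its end, in the units of the state.
- ctrl.observe(): the state, without advancing time (a new reading comes with each control period).
- ctrl.grab_frame(name): name is "side" or "top"; returns (picture, depth): 384x512x3 uint8, blue, green, red; 384x512 float32, mm along the optical axis (not along the pixel's ray), 0 where there is no reading.
- ctrl.camera_model(name): a dict with "camera_matrix" (3x3 intrinsics, pixels), "dist" ([k1, k2, p1, p2, k3] as OpenCV has them; the pictures are not rectified), "R" (3x3) and "t" (3): a world point X has camera coordinates R X + t. Camera axes: x right, y down, z forward; pixel columns grow to the right and rows downward; lengths in mm; the calibration is good to about 2 mm. A picture is of the moment at which its call begins. camera_model takes no time and is no camera call.
- ctrl.sign_off(): hands the job in; it is judged then, once.
The state is a dict: "clock": time; "joints": joint angles; "joint_vel": joint speeds; "effort": joint torques, N m; "tcp_pos": TCP position; "tool_rot": TCP orientation; "wrist_force": force on the tool from outside, world axes, zero at the start; "ft_torque": the same for the moment, N m; "width": finger opening in mm; "finger_force": force on a finger pad.
Only numpy, scipy, OpenCV 4.12 (cv2) and the standard library are available. Lean on these libraries where they do the work, as an engineer would, in place of code of your own. Each camera call takes 0.05 s, during which the arm holds its last target. There are 200 camera calls.

## Working session

There is one attempt and no reset: what is moved stays moved. The work goes in short steps, Python scripts to look and compute and a tool call to move; the robot and the scene stay as the last step left them, time stands still between calls to the robot, and variables do not carry over. Pictures are saved under pics/ and viewed, at most 10 in all, crops included, and the job is handed in when it is done.

Besides the shell and the picture viewer there is one more tool, called as name(argument=value, ...) on one line, values as JSON. arm_command: Moves the arm, as the interface text tells. Its arguments: {"type":"object","properties":{"slide":{"type":"array"},"angular":{"type":"array"},"fingers":{"type":"array"},"newtons":{"type":"number"}},"required":["slide","angular","fingers"]}

```bash
mkdir -p pics
cat > h.py <<'E'
import numpy as np, cv2
from scipy.spatial.transform import Rotation as Ro
from bench import ctrl
def cloud(name):
    im,d=ctrl.grab_frame(name); m=ctrl.camera_model(name)
    K=np.array(m["camera_matrix"],float);D=np.array(m["dist"],float);R=np.array(m["R"]);t=np.array(m["t"])
    h,w=d.shape;u,v=np.meshgrid(np.arange(w),np.arange(h))
    n=cv2.undistortPoints(np.stack([u,v],-1).reshape(-1,1,2).astype(np.float32),K,D).reshape(h,w,2)
    P=np.dstack([n*d[...,None],d])
    X=(P-t.ravel())@R   # R^T (P-t)
    X[d==0]=np.nan
    return im,d,X
E
python3 - <<'E'
from h import *
for n in("side","top"):
    im,d,X=cloud(n); cv2.imwrite(f"pics/{n}0.png",cv2.resize(im,(768,576))); np.savez(f"{n}0.npz",im=im,d=d,X=X)
    m=ctrl.camera_model(n);print(n,-np.array(m["R"]).T@np.array(m["t"]).ravel(),np.array(m["R"])[2])
print(ctrl.observe())
E
```

```text
side [ 359.10979972 1061.6147513  1154.39464556] [ 0.13127119 -0.71443334 -0.68727933]
top [1.74746562e+02 8.76863382e-01 1.84171308e+03] [ 0.22059351  0.01563251 -0.97524055]
{'clock': 0.1, 'joints': array([-7.69702852e+01,  7.51166995e+00,  8.53245774e+01, -1.29607348e-03,
        8.72632904e+01, -4.89328139e+00]), 'joint_vel': array([ 0.02306033, -0.14893332, -0.16139406,  0.02120629, -0.10141209,
        0.0420162 ]), 'effort': array([ 1.21473859e-03, -5.70953429e+01, -5.01941442e+01, -2.75341672e-04,
        8.12794460e-03,  2.25054390e-05]), 'tcp_pos': array([ 184.5370205 , -570.37220872,  230.32534649]), 'tool_rot': array([-1.79900715e+02, -7.20081063e-03,  1.79230530e+01]), 'wrist_force': array([-1.12424191,  0.49114988,  0.64185464]), 'ft_torque': array([ 0.02681817, -0.03990818, -0.01123346]), 'finger_force': 0.0, 'width': 85.56678074816334}
```

View pics/side0.png

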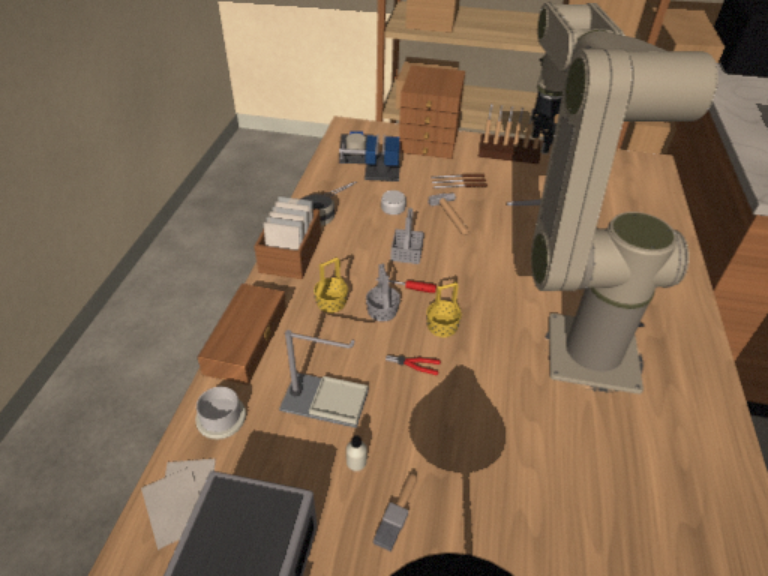

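View pics/top0.png

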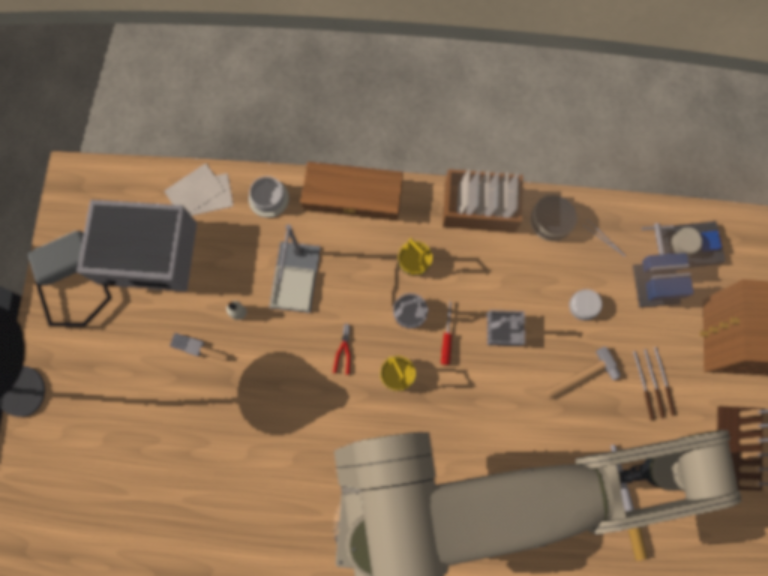

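Side view (768×576 pixels): the grey round basket is at (383,300). Things it could be taken for are the yellow look-alikes at (332,288) and (443,315) and the square grey basket at (407,243). The stand's post is at (293,365), with the hook arm running to (352,344) over the tray at (338,400). In the top view, the round basket is at (410,310), the yellow ones at (415,257) and (398,373), the square one at (506,328) and the stand at (297,270). I choose the grey round one.

Run:
```python
from h import *
s=np.load("side0.npz");t=np.load("top0.npz")
c=np.hstack([cv2.resize(s["im"][150:250,205:325],(400,333),interpolation=2),cv2.resize(t["im"][150:250,225:345],(400,333),interpolation=2)])
cv2.imwrite("pics/crop.png",c)
def reg(f,u0,u1,v0,v1,lo,hi):
    X=f["X"][v0:v1,u0:u1].reshape(-1,3);k=(X[:,2]>lo)&(X[:,2]<hi);return X[k]
def show(n,P):
    if len(P)<3: print(n,len(P));return
    c=np.median(P,0);w,V=np.linalg.eigh(np.cov(P[:,:2].T));print(n,len(P),c.round(1),P.min(0).round(),P.max(0).round(),"ax",V[:,1].round(3),np.sqrt(w).round(1))
for nm,f,b,st in(("side",s,(240,270,170,215),(185,240,215,270)),("top",t,(255,290,190,222),(175,215,145,210))):
    print(nm)
    show("body",reg(f,*b,15,60)); show("handle",reg(f,*b,85,170)); show("bar",reg(f,*b,138,170))
    show("hook",reg(f,*st,195,260)); show("tray",reg(f,*st,10,40)); 
    show("bench",reg(f,*b,-30,12))
```

```text
side
body 309 [545.1 -40.5  33.8] [ 508. -241.   15.] [597.  22.  59.] ax [0.014 1.   ] [25.2 63.9]
handle 99 [546.5 -10.9 122.6] [534. -55.  87.] [567.  -1. 154.] ax [-0.466  0.885] [ 3.8 21.6]
bar 34 [550.  -24.  147.3] [535. -51. 139.] [567.  -2. 154.] ax [-0.458  0.889] [ 3.6 18.7]
hook 151 [637.7 285.6 215.2] [553. 275. 196.] [702. 292. 235.] ax [-0.999  0.033] [ 2.7 48.8]
tray 655 [622.2 270.   13.5] [543. 228.  10.] [719. 322.  39.] ax [-0.984 -0.178] [21.1 47. ]
bench 867 [ 574.4 -137.3    1.9] [ 486. -260.   -7.] [658.  23.  12.] ax [-0.218  0.976] [41.1 83.5]
top
body 131 [559.9 -20.7  44. ] [505. -72.  15.] [610.  14.  59.] ax [-0.901 -0.434] [28.1 29.8]
handle 58 [547.9 -27.6 143.4] [531. -58.  86.] [565.  -4. 156.] ax [-0.398  0.917] [ 4.1 20.1]
bar 39 [549.9 -29.6 146. ] [531. -55. 139.] [565.  -4. 156.] ax [-0.421  0.907] [ 3.6 17.6]
hook 99 [629.8 282.8 214.5] [551. 274. 195.] [698. 290. 232.] ax [-0.999  0.051] [ 2.7 44.5]
tray 643 [599.5 281.4  14.4] [521. 213.  10.] [787. 365.  36.] ax [-0.996  0.093] [31.6 50. ]
bench 885 [554.8 -26.1   1.1] [493. -97. -14.] [630.  47.  12.] ax [-0.051  0.999] [39.8 42.7]
```

View pics/crop.png

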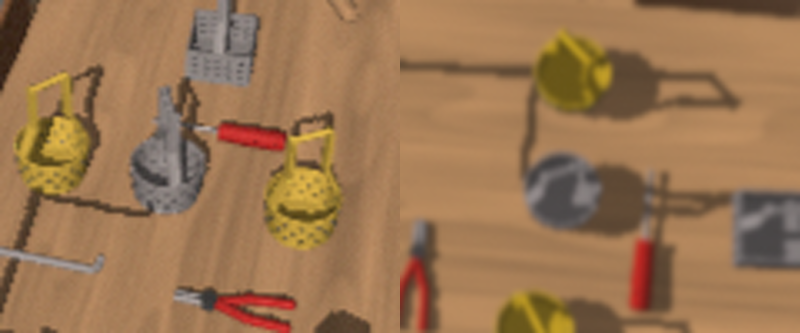

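The crop confirms the choice: it shows a grey round perforated basket at (168,170) with an upright grey eye, next to a yellow one on each side. Next I refine the handle and hook poses and check clearance to the yellow handles.

```bash
cat >> h.py <<'E'
def plan(p,yaw):
    "shift in tool axes (m) and turn about tool z (rad) from the present pose to TCP p (mm), yaw deg, pointing down"
    o=ctrl.observe();Rc=Ro.from_euler("xyz",o["tool_rot"],degrees=True);T=Ro.from_euler("xyz",[180,0,yaw],degrees=True)
    print("t",o["clock"],"tcp",o["tcp_pos"].round(1),o["tool_rot"].round(2),"slide",(Rc.inv().apply(np.array(p)-o["tcp_pos"])/1e3).round(4),"rot",(Rc.inv()*T).as_rotvec().round(4))
E
python3 - <<'E'
from h import *
for nm,b,st in(("side",(240,270,170,215),(185,240,215,270)),("top",(255,290,190,222),(175,215,145,210))):
    f=np.load(nm+"0.npz");X=f["X"];im=f["im"]
    g=lambda r:X[r[2]:r[3],r[0]:r[1]].reshape(-1,3)
    def line(P):
        c=P[:,:2].mean(0);d=cv2.fitLine(P[:,:2].astype(np.float32),cv2.DIST_HUBER,0,.01,.01).ravel();s=(P[:,:2]-d[2:])@d[:2]
        lo,hi=np.percentile(s,[1,99]);return (d[2:]+d[:2]*(lo+hi)/2).round(1),np.degrees(np.arctan2(d[1],d[0])).round(1),(d[2:]+d[:2]*lo).round(1),(d[2:]+d[:2]*hi).round(1)
    P=g(b);print(nm,"bar",line(P[(P[:,2]>138)&(P[:,2]<158)]),"eye",line(P[(P[:,2]>90)&(P[:,2]<158)]))
    P=g(st);print(" arm",line(P[(P[:,2]>205)&(P[:,2]<225)&(P[:,0]<685)]),"armz",np.median(P[(P[:,2]>205)&(P[:,2]<222)&(P[:,0]<670)&(P[:,0]>575)],0).round(1))
    q=P[(P[:,2]>60)&(P[:,2]<185)];print(" post",np.median(q,0).round(1),len(q));q=P[(P[:,2]>222)&(P[:,0]<600)];print(" tip",q.mean(0).round(1) if len(q) else 0)
    hsv=cv2.cvtColor(im,cv2.COLOR_BGR2HSV);y=cv2.inRange(hsv,(22,150,90),(35,255,255))>0
    P=X[y];P=P[(P[:,2]>90)&(P[:,2]<170)]
    for lo,hi in((-300,-27),(-28,-0),(0,300)):
        pass
    for s in(-1,1):
        q=P[(P[:,1]+0)*s>-(20)]if s>0 else P[P[:,1]<-20]
        if len(q):print(" yellow handle",q.min(0).round(),q.max(0).round(),q.mean(0).round(),P.shape, )
plan([549.5,-28,230],25.5)
E
```

```text
side bar (array([551.8, -26.3]), np.float32(-61.7), array([539.1,  -2.7]), array([564.5, -49.9])) eye (array([551.8, -26.5]), np.float32(-62.1), array([538.6,  -1.4]), array([565. , -51.5]))
 arm (array([619.7, 286.1]), np.float32(-1.8), array([556.7, 288.1]), array([682.8, 284.1])) armz [621.7 285.6 214.6]
 post [693.7 285.5 124.4] 103
 tip [556.1 287.6 229.2]
 yellow handle [369. -50.  90.] [689. -21. 150.] [647. -40. 124.] (73, 3)
 yellow handle [363. -20.  94.] [709.  12. 158.] [491.  -5. 125.] (73, 3)
top bar (array([549.3, -29.7]), np.float32(-66.0), array([538.7,  -6. ]), array([559.9, -53.4])) eye (array([548.4, -30.2]), np.float32(-68.7), array([538.8,  -5.5]), array([558. , -54.8]))
 arm (array([619.9, 283. ]), np.float32(-2.2), array([555.7, 285.5]), array([684.1, 280.6])) armz [623.2 283.  213.8]
 post [686.4 276.9 122.4] 38
 tip [554.2 287.  228. ]
 yellow handle [362. -55.  93.] [700. -21. 156.] [608. -37. 137.] (99, 3)
 yellow handle [359. -20.  90.] [708.  10. 152.] [473.  -8. 135.] (99, 3)
t 0.1 tcp [ 184.5 -570.4  230.3] [-1.799e+02 -1.000e-02  1.792e+01] slide [ 0.5142 -0.4037  0.0011] rot [-0.0017 -0.0002 -0.1322]
```

Handle bar: centre (550,-28), yaw 25.5°, height about 147. Hook seat: about (591,285,215), arm direction about -2°. Lengths and heights agree with the sizes given. I now move above the handle.

arm_command(slide=[[0.514, -0.404, 0.0], [0.514, -0.404, 0.0], [0.514, -0.404, 0.0], [0.514, -0.404, 0.0], [0.514, -0.404, 0.0], [0.514, -0.404, 0.0], [0.514, -0.404, 0.0], [0.514, -0.404, 0.0], [0.514, -0.404, 0.0], [0.514, -0.404, 0.0], [0.514, -0.404, 0.0], [0.514, -0.404, 0.0], [0.514, -0.404, 0.0], [0.514, -0.404, 0.0], [0.514, -0.404, 0.0], [0.514, -0.404, 0.0], [0.514, -0.404, 0.0], [0.514, -0.404, 0.0], [0.514, -0.404, 0.0], [0.514, -0.404, 0.0]], angular=[[0, 0, -0.132], [0, 0, -0.132], [0, 0, -0.132], [0, 0, -0.132], [0, 0, -0.132], [0, 0, -0.132], [0, 0, -0.132], [0, 0, -0.132], [0, 0, -0.132], [0, 0, -0.132], [0, 0, -0.132], [0, 0, -0.132], [0, 0, -0.132], [0, 0, -0.132], [0, 0, -0.132], [0, 0, -0.132], [0, 0, -0.132], [0, 0, -0.132], [0, 0, -0.132], [0, 0, -0.132]], fingers=[0, 0, 0, 0, 0, 0, 0, 0, 0, 0, 0, 0, 0, 0, 0, 0, 0, 0, 0, 0], newtons=50)

```text
clock: 1.77
tcp_pos: [548.8, -29.3, 231.0]
tool_rot: [-180.0, 0.0, 25.4]
wrist_force: [0.4, -1.0, 0.3]
width: 85.6
finger_force: 0.0
```

Run:
```python
from h import *
plan([550.3,-28.2,103],25.5)
im,d,X=cloud("side"); cv2.imwrite("pics/s1.png",cv2.resize(im[130:250,190:350],(800,600),interpolation=2))
```

```text
t 1.7667 tcp [548.8 -29.3 231. ] [-1.800e+02  4.000e-02  2.542e+01] slide [ 0.0019 -0.0003  0.128 ] rot [-0.      0.0008 -0.0013]
```

View pics/s1.png

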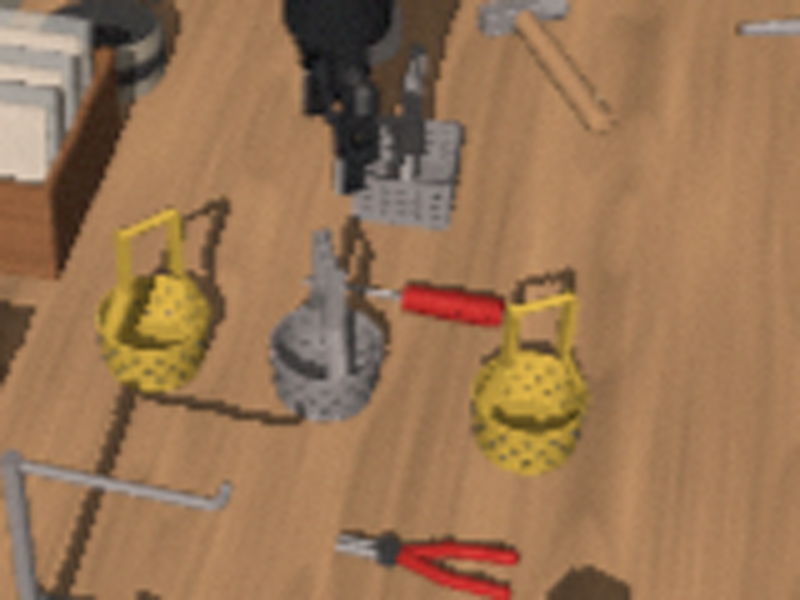

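The fingers at (335,140) stand straight above the round basket's eye at (325,240), and nothing is in the way. I descend, then close.

arm_command(slide=[[0.002, 0, 0.01], [0.002, 0, 0.025], [0.002, 0, 0.04], [0.002, 0, 0.055], [0.002, 0, 0.07], [0.002, 0, 0.085], [0.002, 0, 0.1], [0.002, 0, 0.11], [0.002, 0, 0.12], [0.002, 0, 0.128], [0.002, 0, 0.128], [0.002, 0, 0.128]], angular=[[0, 0, 0], [0, 0, 0], [0, 0, 0], [0, 0, 0], [0, 0, 0], [0, 0, 0], [0, 0, 0], [0, 0, 0], [0, 0, 0], [0, 0, 0], [0, 0, 0], [0, 0, 0]], fingers=[0, 0, 0, 0, 0, 0, 0, 0, 0, 0, 0, 0], newtons=50)

```text
clock: 2.82
tcp_pos: [551.0, -27.6, 103.1]
tool_rot: [-180.0, 0.0, 25.5]
wrist_force: [1.1, -0.5, -0.6]
width: 85.5
finger_force: 0.0
```

arm_command(slide=[[0, 0, 0], [0, 0, 0], [0, 0, 0], [0, 0, 0], [0, 0, 0], [0, 0, 0], [0, 0, 0], [0, 0, 0], [0, 0, 0], [0, 0, 0], [0, 0, 0], [0, 0, 0]], angular=[[0, 0, 0], [0, 0, 0], [0, 0, 0], [0, 0, 0], [0, 0, 0], [0, 0, 0], [0, 0, 0], [0, 0, 0], [0, 0, 0], [0, 0, 0], [0, 0, 0], [0, 0, 0]], fingers=[40, 60, 80, 95, 110, 120, 130, 130, 130, 130, 130, 130], newtons=50)

```text
clock: 3.82
tcp_pos: [552.0, -27.7, 104.2]
tool_rot: [179.9, -0.1, 25.5]
wrist_force: [0.9, -0.8, 5.7]
width: 51.8
finger_force: 52.9
```

The fingers stopped at 51.8 mm, which matches the eye's 52 mm. I lift now.

arm_command(slide=[[0, 0, -0.003], [0, 0, -0.008], [0, 0, -0.015], [0, 0, -0.025], [0, 0, -0.035], [0, 0, -0.047], [0, 0, -0.06], [0, 0, -0.073], [0, 0, -0.086], [0, 0, -0.1], [0, 0, -0.113], [0, 0, -0.126], [0, 0, -0.139], [0, 0, -0.151], [0, 0, -0.162], [0, 0, -0.172], [0, 0, -0.18], [0, 0, -0.186], [0, 0, -0.19], [0, 0, -0.19]], angular=[[0, 0, 0], [0, 0, 0], [0, 0, 0], [0, 0, 0], [0, 0, 0], [0, 0, 0], [0, 0, 0], [0, 0, 0], [0, 0, 0], [0, 0, 0], [0, 0, 0], [0, 0, 0], [0, 0, 0], [0, 0, 0], [0, 0, 0], [0, 0, 0], [0, 0, 0], [0, 0, 0], [0, 0, 0], [0, 0, 0]], fingers=[130, 130, 130, 130, 130, 130, 130, 130, 130, 130, 130, 130, 130, 130, 130, 130, 130, 130, 130, 130])

```text
clock: 5.48
tcp_pos: [551.5, -27.5, 294.1]
tool_rot: [180.0, -0.0, 25.5]
wrist_force: [-0.1, 1.1, -2.1]
width: 51.4
finger_force: 52.4
```

Run:
```python
from h import *
plan([480,289,295],-2)
```

```text
t 5.4833 tcp [551.5 -27.5 294.1] [ 1.7997e+02 -5.0000e-02  2.5490e+01] slide [ 0.0716 -0.3165 -0.001 ] rot [ 3.000e-04 -9.000e-04  4.797e-01]
```

arm_command(slide=[[0.001, -0.003, 0], [0.002, -0.011, 0], [0.005, -0.023, 0], [0.009, -0.04, 0], [0.014, -0.06, 0], [0.019, -0.082, 0], [0.024, -0.106, 0], [0.03, -0.132, 0], [0.036, -0.158, 0], [0.042, -0.184, 0], [0.048, -0.21, 0], [0.053, -0.234, 0], [0.058, -0.256, 0], [0.063, -0.276, 0], [0.067, -0.293, 0], [0.07, -0.306, 0], [0.071, -0.314, 0], [0.072, -0.316, 0], [0.072, -0.3165, 0], [0.072, -0.3165, 0]], angular=[[0, 0, 0.004], [0, 0, 0.016], [0, 0, 0.035], [0, 0, 0.06], [0, 0, 0.09], [0, 0, 0.124], [0, 0, 0.161], [0, 0, 0.2], [0, 0, 0.24], [0, 0, 0.28], [0, 0, 0.319], [0, 0, 0.356], [0, 0, 0.39], [0, 0, 0.42], [0, 0, 0.445], [0, 0, 0.464], [0, 0, 0.476], [0, 0, 0.48], [0, 0, 0.48], [0, 0, 0.48]], fingers=[130, 130, 130, 130, 130, 130, 130, 130, 130, 130, 130, 130, 130, 130, 130, 130, 130, 130, 130, 130])

```text
clock: 7.15
tcp_pos: [479.9, 289.0, 292.8]
tool_rot: [180.0, 0.0, -2.0]
wrist_force: [0.1, -0.4, -2.7]
width: 51.6
finger_force: 52.7
```

Run:
```python
from h import *
im,d,X=cloud("side"); it,dt,Xt=cloud("top")
print(ctrl.observe()["tcp_pos"])
a=im[130:290,170:290]; b=it[110:230,150:270]
cv2.imwrite("pics/s2.png",np.hstack([cv2.resize(a,(400,533),interpolation=2),np.pad(cv2.resize(b,(400,400),interpolation=2),((0,133),(0,0),(0,0)))]))
k=(Xt[...,2]>300)&(Xt[...,2]<345)&(abs(Xt[...,0]-480)<40)&(abs(Xt[...,1]-287)<60)
for n,Y in(("s",X),("t",Xt)):
    # bar / body of carried basket
    P=Y.reshape(-1,3);q=P[(abs(P[:,0]-480)<60)&(abs(P[:,1]-289)<70)&(P[:,2]>150)&(P[:,2]<262)]
    for lo,hi in((150,185),(185,205),(205,225),(225,245),(245,262)):
        r=q[(q[:,2]>lo)&(q[:,2]<hi)];print(n,lo,len(r),r.min(0).round() if len(r) else '',r.max(0).round() if len(r) else '')
```

```text
[480.12358807 288.61494123 293.04672752]
s 150 0  
s 185 224 [437. 247. 187.] [519. 332. 205.]
s 205 191 [437. 246. 205.] [519. 332. 225.]
s 225 217 [434. 244. 225.] [523. 334. 245.]
s 245 38 [470. 253. 245.] [487. 332. 262.]
t 150 4 [461. 286. 179.] [495. 324. 185.]
t 185 185 [434. 265. 185.] [496. 327. 205.]
t 205 15 [434. 262. 208.] [474. 325. 224.]
t 225 40 [432. 259. 225.] [476. 329. 245.]
t 245 2 [439. 310. 246.] [473. 320. 249.]
```

View pics/s2.png

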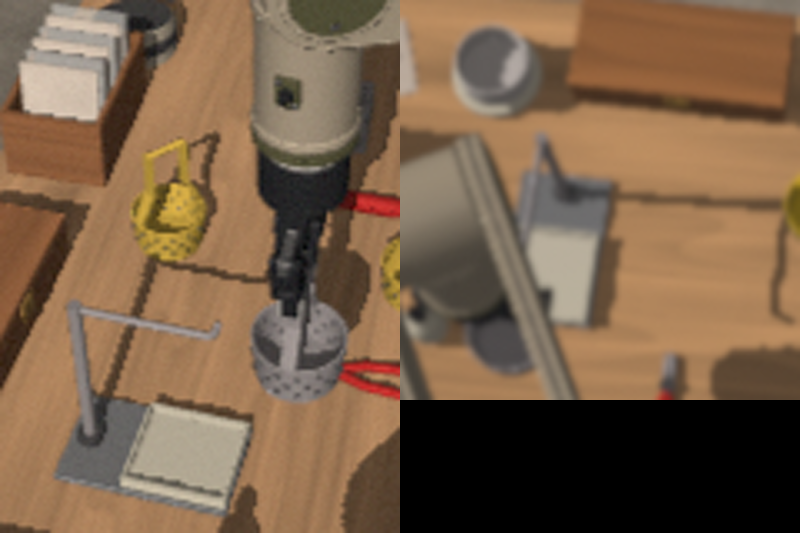

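The side crop shows the basket hanging upright in the gripper at (300,350), with the hook tip at (217,328) to its left. The measured rim centre is (478.5,289) and the underside is at about 189. I lower it to put the eye opening at hook height, then move in along the arm.

arm_command(slide=[[0, 0, 0.003], [0, 0, 0.01], [0, 0, 0.02], [0, 0, 0.031], [0, 0, 0.043], [0, 0, 0.055], [0, 0, 0.065], [0, 0, 0.073], [0, 0, 0.078], [0, 0, 0.079], [0, 0, 0.079]], angular=[[0, 0, 0], [0, 0, 0], [0, 0, 0], [0, 0, 0], [0, 0, 0], [0, 0, 0], [0, 0, 0], [0, 0, 0], [0, 0, 0], [0, 0, 0], [0, 0, 0]], fingers=[130, 130, 130, 130, 130, 130, 130, 130, 130, 130, 130])

```text
clock: 8.17
tcp_pos: [479.9, 289.2, 214.0]
tool_rot: [180.0, 0.0, -2.0]
wrist_force: [0.5, 0.2, -2.4]
width: 51.7
finger_force: 52.7
```

arm_command(slide=[[0.002, 0, 0], [0.005, 0, 0], [0.01, 0, 0], [0.016, 0, 0], [0.023, 0, 0], [0.031, 0, 0], [0.039, 0, 0], [0.048, 0, 0], [0.057, 0, 0], [0.066, 0, 0], [0.075, 0, 0], [0.084, 0, 0], [0.092, 0, 0], [0.099, 0, 0], [0.105, 0, 0], [0.11, 0, 0], [0.113, 0, 0], [0.115, 0, 0], [0.115, 0, 0], [0.115, 0, 0]], angular=[[0, 0, 0], [0, 0, 0], [0, 0, 0], [0, 0, 0], [0, 0, 0], [0, 0, 0], [0, 0, 0], [0, 0, 0], [0, 0, 0], [0, 0, 0], [0, 0, 0], [0, 0, 0], [0, 0, 0], [0, 0, 0], [0, 0, 0], [0, 0, 0], [0, 0, 0], [0, 0, 0], [0, 0, 0], [0, 0, 0]], fingers=[130, 130, 130, 130, 130, 130, 130, 130, 130, 130, 130, 130, 130, 130, 130, 130, 130, 130, 130, 130])

```text
clock: 9.83
tcp_pos: [594.8, 285.2, 214.3]
tool_rot: [-180.0, 0.0, -2.0]
wrist_force: [0.1, -0.6, -2.8]
width: 51.6
finger_force: 52.7
```

Run:
```python
from h import *
im,d,X=cloud("side")
o=ctrl.observe();print(o["tcp_pos"],o["wrist_force"])
cv2.imwrite("pics/s3.png",cv2.resize(im[160:280,160:280],(600,600),interpolation=2))
```

```text
[594.70966447 285.2578141  214.35067417] [-0.98457436  0.5550648  -2.09329437]
```

View pics/s3.png

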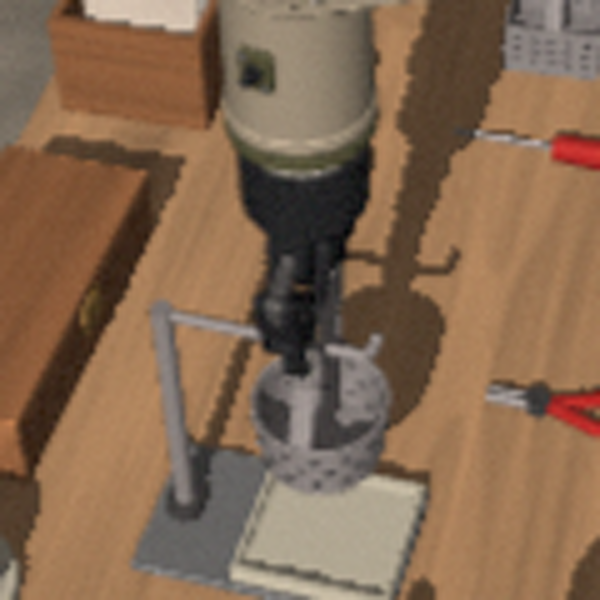

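The hook arm runs from the post at (165,310) through the eye to its tip at (375,345), right of the handle. There is no contact force. I lower to just above the seat, then creep.

arm_command(slide=[[0, 0, 0.002], [0, 0, 0.006], [0, 0, 0.011], [0, 0, 0.016], [0, 0, 0.021], [0, 0, 0.025], [0, 0, 0.029], [0, 0, 0.031], [0, 0, 0.032], [0, 0, 0.032]], angular=[[0, 0, 0], [0, 0, 0], [0, 0, 0], [0, 0, 0], [0, 0, 0], [0, 0, 0], [0, 0, 0], [0, 0, 0], [0, 0, 0], [0, 0, 0]], fingers=[130, 130, 130, 130, 130, 130, 130, 130, 130, 130])

```text
clock: 10.72
tcp_pos: [594.8, 285.2, 182.0]
tool_rot: [180.0, 0.0, -2.0]
wrist_force: [0.1, -0.6, -1.7]
width: 51.5
finger_force: 52.7
```

arm_command(slide=[[0, 0, 0.001], [0, 0, 0.002], [0, 0, 0.002], [0, 0, 0.003], [0, 0, 0.003]], angular=[[0, 0, 0], [0, 0, 0], [0, 0, 0], [0, 0, 0], [0, 0, 0]], fingers=[130, 130, 130, 130, 130])

```text
clock: 11.13
tcp_pos: [594.9, 285.2, 179.2]
tool_rot: [180.0, 0.0, -2.0]
wrist_force: [0.1, -0.2, -2.7]
width: 51.4
finger_force: 52.7
```

arm_command(slide=[[0, 0, 0.001], [0, 0, 0.001], [0, 0, 0.002], [0, 0, 0.002], [0, 0, 0.002]], angular=[[0, 0, 0], [0, 0, 0], [0, 0, 0], [0, 0, 0], [0, 0, 0]], fingers=[130, 130, 130, 130, 130])

```text
clock: 11.55
tcp_pos: [595.0, 285.2, 177.7]
tool_rot: [-180.0, -0.0, -2.0]
wrist_force: [-1.3, -1.5, 1.0]
width: 51.7
finger_force: 53.1
```

The wrist force rose from -2.5 N to +1.0 N, so the bar is on the arm. I open gently.

arm_command(slide=[[0, 0, 0], [0, 0, 0], [0, 0, 0], [0, 0, 0], [0, 0, 0], [0, 0, 0], [0, 0, 0], [0, 0, 0], [0, 0, 0], [0, 0, 0], [0, 0, 0], [0, 0, 0], [0, 0, 0], [0, 0, 0], [0, 0, 0], [0, 0, 0]], angular=[[0, 0, 0], [0, 0, 0], [0, 0, 0], [0, 0, 0], [0, 0, 0], [0, 0, 0], [0, 0, 0], [0, 0, 0], [0, 0, 0], [0, 0, 0], [0, 0, 0], [0, 0, 0], [0, 0, 0], [0, 0, 0], [0, 0, 0], [0, 0, 0]], fingers=[105, 100, 95, 90, 80, 70, 60, 50, 40, 30, 20, 10, 0, 0, 0, 0])

```text
clock: 12.88
tcp_pos: [594.9, 285.2, 177.3]
tool_rot: [180.0, 0.0, -2.0]
wrist_force: [-0.4, 0.6, 0.1]
width: 85.5
finger_force: 0.0
```

Run:
```python
from h import *
im,d,X=cloud("side")
o=ctrl.observe();print(o["tcp_pos"],o["wrist_force"],o["width"],o["finger_force"])
cv2.imwrite("pics/s4.png",cv2.resize(im[160:280,160:280],(600,600),interpolation=2))
```

```text
[594.95774191 285.17733778 177.31559902] [ 0.22412612  0.65709677 -0.00447602] 85.22619530196549 0.0
```

View pics/s4.png

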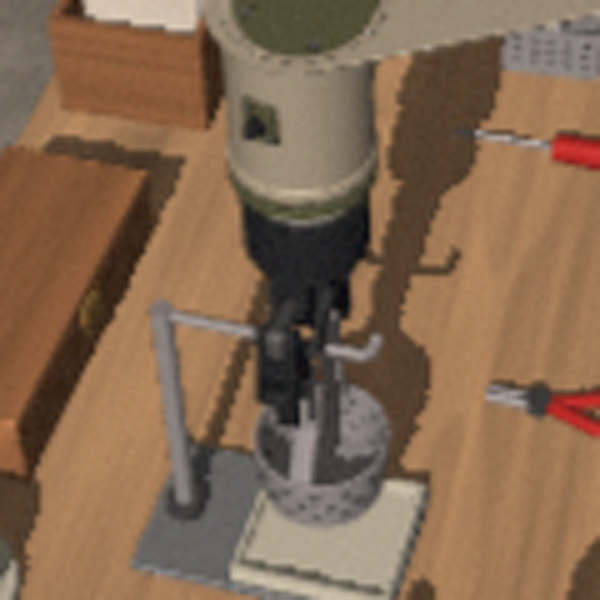

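The basket at (322,455) hangs on the hook arm with its tip at (375,345), over the tray. The fingers are open and touch nothing. I retreat straight up.

arm_command(slide=[[0, 0, -0.003], [0, 0, -0.008], [0, 0, -0.015], [0, 0, -0.023], [0, 0, -0.031], [0, 0, -0.039], [0, 0, -0.047], [0, 0, -0.055], [0, 0, -0.063], [0, 0, -0.071], [0, 0, -0.08], [0, 0, -0.09], [0, 0, -0.1], [0, 0, -0.11], [0, 0, -0.12], [0, 0, -0.13], [0, 0, -0.14], [0, 0, -0.15], [0, 0, -0.15], [0, 0, -0.15]], angular=[[0, 0, 0], [0, 0, 0], [0, 0, 0], [0, 0, 0], [0, 0, 0], [0, 0, 0], [0, 0, 0], [0, 0, 0], [0, 0, 0], [0, 0, 0], [0, 0, 0], [0, 0, 0], [0, 0, 0], [0, 0, 0], [0, 0, 0], [0, 0, 0], [0, 0, 0], [0, 0, 0], [0, 0, 0], [0, 0, 0]], fingers=[0, 0, 0, 0, 0, 0, 0, 0, 0, 0, 0, 0, 0, 0, 0, 0, 0, 0, 0, 0])

```text
clock: 14.6
tcp_pos: [595.3, 285.3, 328.3]
tool_rot: [-180.0, -0.1, -2.0]
wrist_force: [0.2, -0.4, 0.5]
width: 85.7
finger_force: 0.0
```

arm_command(slide=[[0, 0, 0], [0, 0, 0], [0, 0, 0], [0, 0, 0], [0, 0, 0], [0, 0, 0], [0, 0, 0], [0, 0, 0], [0, 0, 0], [0, 0, 0], [0, 0, 0], [0, 0, 0], [0, 0, 0], [0, 0, 0], [0, 0, 0], [0, 0, 0], [0, 0, 0], [0, 0, 0], [0, 0, 0], [0, 0, 0]], angular=[[0, 0, 0], [0, 0, 0], [0, 0, 0], [0, 0, 0], [0, 0, 0], [0, 0, 0], [0, 0, 0], [0, 0, 0], [0, 0, 0], [0, 0, 0], [0, 0, 0], [0, 0, 0], [0, 0, 0], [0, 0, 0], [0, 0, 0], [0, 0, 0], [0, 0, 0], [0, 0, 0], [0, 0, 0], [0, 0, 0]], fingers=[0, 0, 0, 0, 0, 0, 0, 0, 0, 0, 0, 0, 0, 0, 0, 0, 0, 0, 0, 0])

```text
clock: 16.27
tcp_pos: [594.9, 285.2, 327.3]
tool_rot: [-180.0, 0.0, -2.0]
wrist_force: [0.2, -0.4, -0.2]
width: 85.2
finger_force: 0.0
```

Run:
```python
from h import *
A=[]
for i in range(16):
    im,d,X=cloud("side");A.append(im.astype(float))
    if i in(0,8,15):
        P=X[160:280,160:280].reshape(-1,3);q=P[(P[:,2]>80)&(P[:,2]<135)&(abs(P[:,0]-594)<60)&(abs(P[:,1]-286)<60)];r=P[(P[:,2]>214)&(P[:,2]<235)&(abs(P[:,0]-596)<12)&(abs(P[:,1]-286)<40)]
        print("rim",q.min(0).round(),q.max(0).round(),"bar",len(r),np.median(r,0).round(1),r.min(0).round(),r.max(0).round())
print("motion",[abs(A[i]-A[0])[220:280,200:250].mean().round(2) for i in(1,4,8,12,15)])
cv2.imwrite("pics/s5.png",cv2.resize(im[160:280,160:280],(600,600),interpolation=2))
print(ctrl.observe()["clock"])
```

```text
rim [550. 242.  80.] [638. 331. 135.] bar 58 [593.6 288.3 221.7] [586. 261. 214.] [608. 313. 228.]
rim [550. 243.  80.] [637. 332. 135.] bar 59 [593.2 288.1 220.5] [585. 259. 214.] [608. 315. 226.]
rim [549. 242.  80.] [637. 331. 135.] bar 58 [593.6 286.6 220.7] [584. 260. 214.] [606. 313. 228.]
motion [np.float64(1.82), np.float64(1.8), np.float64(1.81), np.float64(1.83), np.float64(1.84)]
17.0667
```

View pics/s5.png

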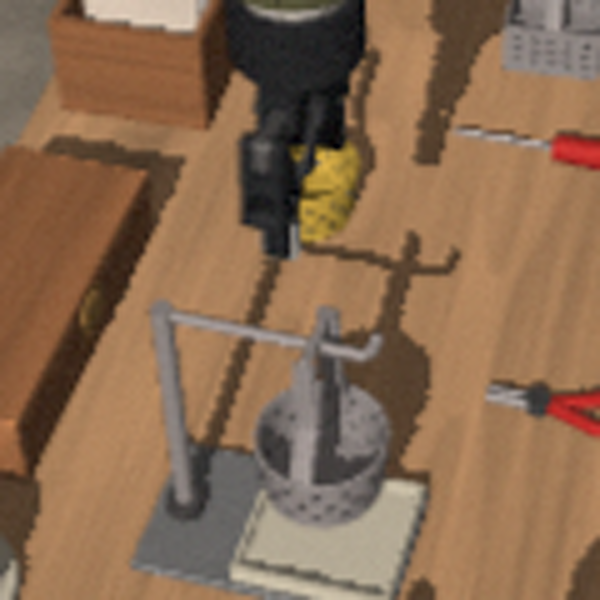

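The basket at (322,450) hangs upright and still on the arm, its bar at (328,320) between the tip at (375,345) and the post. The eye is about 3 mm from the seat along the arm and central sideways, and the gripper is clear of it. I hand in the job.

```bash
python3 -c "
from bench import ctrl
print(ctrl.sign_off())"
```

```text
the job is handed in; nothing more can be done
None
```

The round basket hangs upright and still on the drip stand's hook over the tray, about 3 mm from the seat by my last measurement, and nothing else was touched; the job was handed in at about 17 s, with no verdict returned.

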